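# Line up the bottles by height on the bench tray

### The job

Line up the four bottles on the tray by height: the tallest on the green pad at one end of the row, then each next shorter one on the next pad, with the shortest at the far end. Stand each upright in the middle of its pad without tipping any over, let go, and leave the beaker and the timer where they are.

Things in the scene. Friction and masses are not known exactly. Their poses are not given: they have to be found in the camera images.
- bottle_yellow: Yellow squeeze bottle, 160 mm tall with its pointed nozzle, loose, about 0.19 kg. Round body 45 mm across, upright walls to about 78 mm, sloping shoulder to 112 mm, then the nozzle: a 25 mm wide collar from 112 to 126 mm, tapering to the tip at 160 mm. Grip the collar, or the body at 60 to 78 mm. Origin: centre of its underside; z up along its axis; round.
- bottle_large: Large white laboratory bottle with blue screw cap, 137 mm tall, loose, about 0.4 kg. Body 68 mm across, sloping shoulder, cap 40 mm across from 113 to 137 mm height: grip the cap. Origin: centre of its underside; z up along its axis; round.
- bottle_medium: Medium white laboratory bottle with red screw cap, 113 mm tall, loose, about 0.24 kg. Body 56 mm across, sloping shoulder, cap 32 mm across from 93 to 113 mm height: grip the cap. Origin: centre of its underside; z up along its axis; round.
- bottle_small: Small white laboratory bottle with blue screw cap, 85 mm tall, loose, about 0.13 kg. Body 42 mm across, sloping shoulder, cap 24 mm across from 70 to 85 mm height: grip the cap. Origin: centre of its underside; z up along its axis; round.
- pad_green: The green pad, at one end of the row (either end). Fixed flat disc, 74 mm across, on a fixed white tray (354 x 90 mm, rim 13 mm high); the four pads form a straight row, neighbouring centres 85 mm apart. Origin: centre of its top face, 11.5 mm above the worktop; z up, y along the row. Beyond the tray hangs a wall shelf: front edge at x = 0.73 m, underside 0.44 m above the worktop.
- pad_a: Grey pad, one of the two inner ones (it may be the second or the third from the green pad). Fixed flat disc, 74 mm across, on a fixed white tray (354 x 90 mm, rim 13 mm high); the four pads form a straight row, neighbouring centres 85 mm apart. Origin: centre of its top face, 11.5 mm above the worktop; z up, y along the row.
- pad_b: Grey pad, the other of the two inner ones. Fixed flat disc, 74 mm across, on a fixed white tray (354 x 90 mm, rim 13 mm high); the four pads form a straight row, neighbouring centres 85 mm apart. Origin: centre of its top face, 11.5 mm above the worktop; z up, y along the row.
- pad_end: Grey pad at the other end of the row from the green one. Fixed flat disc, 74 mm across, on a fixed white tray (354 x 90 mm, rim 13 mm high); the four pads form a straight row, neighbouring centres 85 mm apart. Origin: centre of its top face, 11.5 mm above the worktop; z up, y along the row.
- glass_beaker: Clear beaker, 52 mm across, 70 mm tall, loose, standing to the left of the work; a bystander, not to be moved. Origin: centre of its underside.
- bench_timer: White bench timer lying flat, 66 x 66 x 18 mm, loose, to the right of the work; a bystander, not to be moved. Origin: centre of its underside.
There are look-alikes about, which are no part of the job. Leave any pink or purple look-alike of the bottle_large alone.

How it is judged:
By the outcome, as a careful person would: the job done as asked, in the order asked, and still so for the second after the job is handed in, with the robot touching nothing.
It also fails if it takes over 106 s, if anything falls off the work surface, if the arm or the gripper's body presses on something with over 40 N, if the wrist force passes 120 N, or if a joint passes its speed limit or range.

### The arm

A 6-joint arm with a two-finger parallel gripper is mounted at the origin on a cart in front of the work surface, level with it; the furniture and walls round the work are solid. World frame = base frame: x ahead of the robot, y to its left, z up, the work surface at z = 0. Lengths are in m, angles in rad, forces in N, time in s.
With the tool pointing down it reaches from about 0.325 to 0.85 m from the base axis. Payload 4.4 kg.
Tool frame: the origin (TCP) lies on the centre line of the jaws, within the pads' length; the fingertips stand 17 mm ahead of it and the grasp point (between the pads) lies 2 mm behind it; z points along the fingers, y is the line along which they close (so a half turn about z gives the same grasp; the last joint's range is limited). The gripper opens to 94 mm and grips with 3 to 60 N. Pads are 16 mm wide; open, the fingers measure 119 mm over their backs; the gripper's body (75 mm by 177 mm) begins 78 mm behind the grasp point.
Start: joints at [1.008, 0.207, 1.542, -0, 1.393, -0.15], TCP at [0.231, 0.527, 0.222] pointing down, gripper open.
Joint ranges: [-2.73, 2.73], [-0.86, 2.22], [0.23, 2.46], [-1.11, 4.25], [0.08, 2.63], [-2.82, 2.82]. Speed limits (rad/s): [2.79, 2.79, 3.14, 3.14, 3.14, 3.14].

### API

Orientations are given as a rotation vector (axis times angle).
In Python, from cell import r gives the robot as it stands. The module is installed in compiled form; this text tells all that it offers.
- The arm moves only by the tool arm_command, never from a script. Its argument "series" is a list of rows, each a list of 3 entries, a list of its own where there are three numbers: the shift along the tool's x, y, z in cm, then the turn about the tool's z in degrees, then the closure, from 0 (fully open) to 1 (shut). In form: [[[x, y, z], yaw, fingers], ...]. A call has 1 to 10 rows; each row shifts and turns the commanded pose from where the row before left it, along the tool's axes as they then stand; what a row does not reach is not made up. A row lasts 1/12 s, in which the tool goes at most 41.7 mm and 7.16 degrees, less where a joint would pass 70% of its speed; a pose out of reach is approached as far as the arm can. A call with a gripper value outside its range is refused whole. The fingers move at their own pace and stop on an object; "grip_force" is the grip in N (left out, the last holds). Time passes only in rows, so rows that do not move let the fingers close. It gives the time, the measured TCP pose, the force, the opening and the grip force at its end, in the units of the state.
- r.sense(): the state, without advancing time (a new reading comes with each control period).
- r.snapshot(name): name is "scene" or "side" or "wrist"; returns a dict with "color" (400x640x3 uint8, red, green, blue), "depth" (400x640 float32, m along the optical axis (not along the pixel's ray), 0 where there is no reading), "intrinsics" (3x3 intrinsics, pixels), "xyz" and "orientation" of the camera in the world. Camera axes: x right, y down, z forward; pixel columns grow to the right and rows downward; lengths in m; the calibration is good to about 2 mm. A picture is of the moment at which its call begins.
- r.finish_job(): hands the job in; it is judged then, once.
The state is a dict: "time_s": time; "qpos": joint angles; "joint_vel": joint speeds; "tau": joint torques, N m; "ee_pos": TCP position; "eef_rot": TCP orientation; "ft_force": force on the tool from outside, world axes, zero at the start; "wrist_torque": the same for the moment, N m; "gripper_width": finger opening in m; "gripper_force": force on a finger pad.
Only numpy, scipy, OpenCV 4.12 (cv2) and the standard library are available. Lean on these libraries where they do the work, as an engineer would, in place of code of your own. Each camera call takes 0.05 s, during which the arm holds its last target. There are 200 camera calls.

## Working session

There is one attempt and no reset: what is moved stays moved. The work goes in short steps, Python scripts to look and compute and a tool call to move; the robot and the scene stay as the last step left them, time stands still between calls to the robot, and variables do not carry over. Pictures are saved under pics/ and viewed, at most 14 in all, crops included, and the job is handed in when it is done.

Besides the shell and the picture viewer there is one more tool, called after "Request:" by a JSON object that holds its "name" and its "arguments", one argument or row to a line. arm_command: Moves the arm, as the interface text tells. Its arguments: {"type":"object","properties":{"series":{"type":"array"},"grip_force":{"type":"number"}},"required":["series"]}

```bash
mkdir -p pics
cat > h.py <<'E'
import numpy as np,cv2
from cell import r
from scipy.spatial.transform import Rotation as R
def rot(o):
    o=np.array(o,float)
    return o if o.shape==(3,3) else R.from_rotvec(o).as_matrix() if o.size==3 else R.from_quat(o).as_matrix()
def snap(n,f=None):
    s=r.snapshot(n)
    if f: cv2.imwrite('pics/'+f,s['color'][:,:,::-1])
    K=np.array(s['intrinsics']);d=s['depth'];v,u=np.mgrid[:400,:640]
    c=np.stack([(u-K[0,2])/K[0,0]*d,(v-K[1,2])/K[1,1]*d,d],-1)
    w=c@rot(s['orientation']).T+np.array(s['xyz'])
    w[d==0]=np.nan
    return s,w
E
python3 - <<'E'
from h import *
s,w=snap('scene','scene.png');np.save('scene.npy',w);print(s['xyz'],s['orientation'])
s,w=snap('side','side.png');np.save('side.npy',w);print(s['xyz'],s['orientation'])
print(r.sense())
E
```

```text
[-0.16998802 -0.68324498  0.91464835] [-2.17788003  0.88216366 -0.4014639 ]
[ 0.23988525 -1.12198776  0.92454136] [-2.22718921  0.23264317 -0.13605817]
{'time_s': 0.1, 'qpos': array([ 1.00749637e+00,  2.07361858e-01,  1.54280338e+00, -3.46593046e-05,
        1.39351250e+00, -1.50483630e-01]), 'joint_vel': array([ 5.05158073e-04, -2.48506507e-03, -4.20726932e-03,  1.22555593e-03,
        7.36547429e-04,  4.83464260e-05]), 'tau': array([-1.26080511e-03, -3.71866214e+01, -2.82291645e+01,  6.98953704e-02,
        3.11694725e-02, -7.21101242e-05]), 'ee_pos': array([0.23031769, 0.52609159, 0.22139518]), 'eef_rot': array([-0.6437032 , -3.07422598,  0.0030869 ]), 'ft_force': array([-0.09346179,  0.01941257, -0.56554729]), 'wrist_torque': array([-0.01491751,  0.00744458, -0.05482501]), 'gripper_force': 0.0, 'gripper_width': 0.09407181230706543}
```

View pics/scene.png

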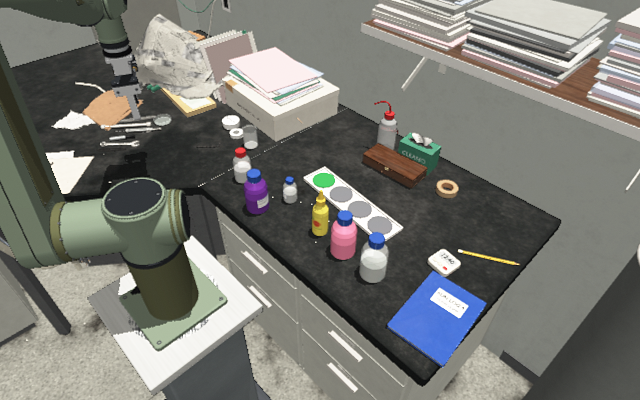

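View pics/side.png

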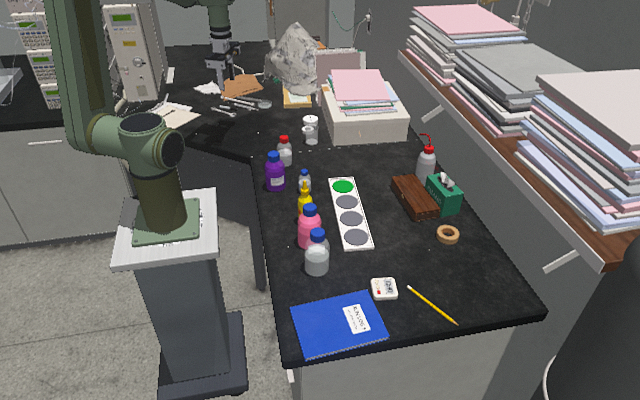

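The scene view shows the medium bottle (red cap) at (241,165), purple at (256,192), small at (290,190), yellow at (320,215), pink at (343,240) and the large one at (374,258). The green pad is at (323,180), with grey pads at (341,195), (357,210) and (379,226). The side view agrees.

Run:
```python
from h import *
W={'scene':np.load('scene.npy'),'side':np.load('side.npy')}
im={k:cv2.imread(f'pics/{k}.png') for k in W}
B={'med':[(241,165),(285,150)],'purple':[(256,192),(274,171)],'small':[(290,190),(304,181)],'yellow':[(320,215),(305,202)],'pink':[(343,238),(310,227)],'large':[(374,258),(317,252)],'beaker':[(250,137),(311,134)],'timer':[(445,262),(384,289)]}
for n,p in B.items():
  for k,(u,v) in zip(W,p):
    w=W[k][v-27:v+27,u-18:u+18].reshape(-1,3); w=w[np.isfinite(w).all(1)]
    c=np.nanmedian(W[k][v-3:v+4,u-3:u+4].reshape(-1,3),0)
    w=w[np.hypot(*(w-c)[:,:2].T)<.05]; zt=np.percentile(w[:,2],99.5)
    t=w[w[:,2]>zt-.006]; print(n,k,c.round(3),'top',zt.round(3),((t[:,:2].min(0)+t[:,:2].max(0))/2).round(3),np.ptp(t[:,:2],axis=0).round(3),len(t))
P={'scene':[(323,180),(341,195),(357,209),(379,226)],'side':[(344,186),(347,202),(350,219),(356,238)]}
for k in P:
  for i,(u,v) in enumerate(P[k]):
    hsv=cv2.cvtColor(im[k],cv2.COLOR_BGR2HSV).astype(int); m=(abs(im[k].astype(int)-im[k][v,u].astype(int)).max(2)<25).astype(np.uint8)
    _,l=cv2.connectedComponents(m,connectivity=4); q=W[k][l==l[v,u]]; q=q[np.isfinite(q).all(1)]
    print('pad',k,i,W[k][v,u].round(3),((q.min(0)+q.max(0))/2).round(3),np.ptp(q,axis=0).round(3),len(q))
```

```text
med scene [0.39  0.237 0.073] top 0.114 [0.403 0.258] [0.032 0.034] 58
med side [0.404 0.233 0.071] top 0.115 [0.406 0.251] [0.029 0.034] 34
purple scene [0.337 0.091 0.088] top 0.138 [0.35  0.116] [0.037 0.038] 107
purple side [0.347 0.086 0.088] top 0.141 [0.351 0.114] [0.036 0.041] 69
small scene [0.436 0.062 0.054] top 0.085 [0.445 0.073] [0.023 0.023] 42
small side [0.435 0.057 0.061] top 0.088 [0.445 0.072] [0.021 0.024] 28
yellow scene [ 0.405 -0.097  0.086] top 0.157 [ 0.418 -0.086] [0.008 0.009] 13
yellow side [ 0.411 -0.102  0.1  ] top 0.161 [ 0.418 -0.087] [0.009 0.005] 7
pink scene [ 0.391 -0.198  0.087] top 0.138 [ 0.414 -0.175] [0.039 0.04 ] 138
pink side [ 0.408 -0.208  0.092] top 0.14 [ 0.415 -0.179] [0.038 0.04 ] 103
large scene [ 0.392 -0.299  0.095] top 0.138 [ 0.415 -0.282] [0.039 0.038] 155
large side [ 0.41  -0.313  0.092] top 0.14 [ 0.417 -0.283] [0.037 0.038] 122
beaker scene [0.518 0.364 0.051] top 0.07 [0.531 0.385] [0.051 0.053] 40
beaker side [0.523 0.362 0.048] top 0.072 [0.53  0.381] [0.05  0.055] 33
timer scene [ 0.571 -0.401  0.015] top 0.019 [ 0.566 -0.396] [0.082 0.069] 419
timer side [ 0.571 -0.408  0.017] top 0.022 [ 0.566 -0.398] [0.082 0.068] 366
pad scene 0 [0.577 0.064 0.008] [0.579 0.062 0.01 ] [0.071 0.068 0.01 ] 239
pad scene 1 [ 0.565 -0.027  0.011] [ 0.572 -0.021  0.01 ] [0.077 0.075 0.011] 271
pad scene 2 [ 0.556 -0.102  0.01 ] [ 0.565 -0.106  0.01 ] [0.079 0.071 0.011] 305
pad scene 3 [ 0.553 -0.191  0.006] [ 0.558 -0.191  0.011] [0.079 0.07  0.01 ] 335
pad side 0 [0.58  0.057 0.013] [0.576 0.059 0.012] [0.067 0.063 0.01 ] 171
pad side 1 [ 0.569 -0.028  0.011] [ 0.567 -0.024  0.014] [0.069 0.07  0.013] 220
pad side 2 [ 0.556 -0.113  0.012] [ 0.561 -0.108  0.013] [0.071 0.072 0.012] 245
pad side 3 [ 0.553 -0.197  0.009] [ 0.553 -0.192  0.013] [0.069 0.071 0.012] 293
```

Request:
{"name": "arm_command", "arguments": {
  "series": [
    [[0,0,0],6.6,0],
    [[0,0,0],6.6,0],
    [[0,0,0],6.6,0],
    [[0,0,0],6.6,0],
    [[0,0,0],6.6,0],
    [[0,0,0],6.6,0],
    [[0,0,0],6.6,0],
    [[0,0,0],6.6,0],
    [[0,0,0],6.6,0],
    [[0,0,0],6.6,0]
  ],
  "grip_force": 20
}}

```text
time_s: 0.93
ee_pos: [0.2304, 0.5263, 0.2217]
eef_rot: [2.221, 2.222, -0.002]
ft_force: [0.5, 0.1, 0.1]
gripper_width: 0.0942
gripper_force: 0.0
```

Request:
{"name": "arm_command", "arguments": {
  "series": [
    [[-3.5,1.5,0],0,0],
    [[-3.5,1.5,0],0,0],
    [[-3.5,1.5,0],0,0],
    [[-3.5,1.5,0],0,0],
    [[-3.5,1.5,0],0,0],
    [[-3.5,1.5,0],0,0],
    [[-3.5,1.5,0],0,0],
    [[-3.5,1.5,0],0,0],
    [[-3.5,1.5,0],0,0],
    [[-3.5,1.5,0],0,0]
  ]
}}

```text
time_s: 1.77
ee_pos: [0.3828, 0.1759, 0.2222]
eef_rot: [-2.214, -2.228, 0.0]
ft_force: [1.2, -0.0, 0.0]
gripper_width: 0.0936
gripper_force: 0.0
```

Request:
{"name": "arm_command", "arguments": {
  "series": [
    [[-3.5,0.5,0],0,0],
    [[-3.5,0.5,0],0,0],
    [[-3.5,0.5,0],0,0],
    [[-3.5,0.5,0],0,0],
    [[-3.5,0.5,0],0,0],
    [[-3.5,0.5,0],0,0],
    [[-3,0.5,0],0,0],
    [[-2.3,0.3,0],0,0],
    [[0,0,0],0,0],
    [[0,0,0],0,0]
  ]
}}

```text
time_s: 2.6
ee_pos: [0.422, -0.0857, 0.222]
eef_rot: [-2.217, -2.224, 0.0]
ft_force: [0.5, 0.8, -0.0]
gripper_width: 0.0938
gripper_force: 0.0
```

```bash
cat >> h.py <<'E'
def tops(w,lo,hi,c,rad=.05):
    q=w.reshape(-1,3);q=q[np.isfinite(q).all(1)]
    q=q[(q[:,2]>lo)&(q[:,2]<hi)&(np.hypot(q[:,0]-c[0],q[:,1]-c[1])<rad)]
    if not len(q): return None
    (x,y),rr=cv2.minEnclosingCircle(q[:,:2].astype(np.float32)); return np.round([x,y,rr,len(q)],4)
E
python3 - <<'E'
from h import *
s,w=snap('wrist','w1.png');print(s['xyz'],rot(s['orientation']).round(2).tolist())
print(tops(w,.15,.165,(.418,-.087)),tops(w,.128,.165,(.418,-.087)),tops(w,.114,.125,(.418,-.087)))
E
```

```text
[ 0.4225771  -0.01963292  0.38375926] [[1.0, 0.0, 0.0], [0.0, -0.97, -0.23], [-0.0, 0.23, -0.97]]
[ 4.204e-01 -8.300e-02  5.200e-03  1.530e+02] [ 4.206e-01 -8.240e-02  1.250e-02  6.040e+02] [ 4.206e-01 -8.010e-02  1.240e-02  7.100e+01]
```

View pics/w1.png

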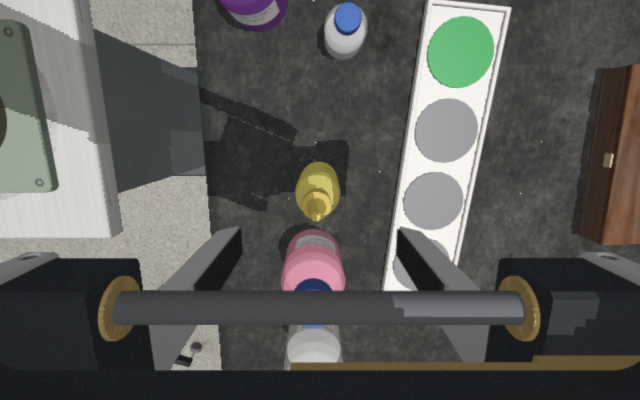

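The wrist view shows the yellow nozzle centred between the fingers at (317,210), and the small bottle at (346,30). It also shows the green pad at (461,52).

Request:
{"name": "arm_command", "arguments": {
  "series": [
    [[0,-0.1,2.5],0,0],
    [[0,0,2.5],0,0],
    [[0,0,2.0],0,0],
    [[0,0,1.5],0,0],
    [[0,0,0.8],0,0],
    [[0,0,0],0,0.5],
    [[0,0,0],0,0.8],
    [[0,0,0],0,1],
    [[0,0,0],0,1],
    [[0,0,0],0,1]
  ]
}}

```text
time_s: 3.48
ee_pos: [0.4223, -0.0854, 0.1306]
eef_rot: [2.213, 2.227, 0.001]
ft_force: [0.6, 0.0, 0.1]
gripper_width: 0.064
gripper_force: 0.0
```

Request:
{"name": "arm_command", "arguments": {
  "series": [
    [[0,0,0],0,1],
    [[0,0,0],0,1],
    [[0,0,0],0,1],
    [[0,0,0],0,1],
    [[0,0,0],0,1],
    [[0,0,0],0,1],
    [[0,0,0],0,1]
  ]
}}

```text
time_s: 4.07
ee_pos: [0.4212, -0.0852, 0.1294]
eef_rot: [-2.214, -2.228, 0.001]
ft_force: [-0.1, -0.4, 0.5]
gripper_width: 0.024
gripper_force: 20.0
```

Run:
```python
from h import *
im=cv2.imread('pics/w1.png')
print(r.sense()['gripper_width'])
```

```text
0.023959086743388806
```

Request:
{"name": "arm_command", "arguments": {
  "series": [
    [[0,0,-0.5],0,1],
    [[0,0,-1],0,1],
    [[0,0,-1.5],0,1],
    [[0,0,-1.5],0,1],
    [[0,0,-1.5],0,1],
    [[0.5,0.5,0],0,1],
    [[1,1,0],0,1],
    [[1.2,1.3,0],0,1],
    [[1.2,1.3,0],0,1],
    [[1.2,1.3,0],0,1]
  ]
}}

```text
time_s: 4.9
ee_pos: [0.4756, -0.0328, 0.189]
eef_rot: [-2.215, -2.227, -0.0]
ft_force: [-0.3, -0.4, -0.1]
gripper_width: 0.0239
gripper_force: 20.0
```

Request:
{"name": "arm_command", "arguments": {
  "series": [
    [[1.2,1.3,0],0,1],
    [[1.2,1.3,0],0,1],
    [[1.2,1.3,0],0,1],
    [[1.2,1.3,0],0,1],
    [[1.2,1.3,0],0,1],
    [[1.2,1.3,0],0,1],
    [[1.2,1.3,0],0,1],
    [[1,0.8,0],0,1],
    [[0.2,0.3,0],0,1],
    [[0,0,0],0,1]
  ]
}}

```text
time_s: 5.73
ee_pos: [0.5766, 0.0636, 0.1888]
eef_rot: [-2.213, -2.229, 0.001]
ft_force: [0.6, 0.2, -2.0]
gripper_width: 0.0241
gripper_force: 20.0
```

Run:
```python
from h import *
print(r.sense()['ee_pos'],r.sense()['ft_force'])
s,w=snap('wrist','w2.png')
```

```text
[0.57662483 0.06357021 0.18884988] [ 0.63310229  0.18320367 -1.98458143]
```

View pics/w2.png

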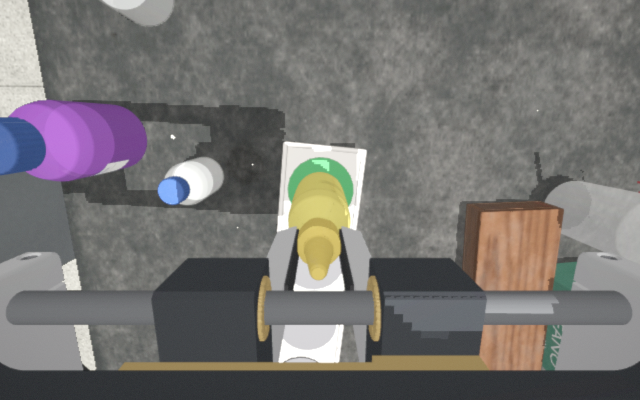

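The wrist view shows yellow held upright over the green pad, seen at (320,180).

Request:
{"name": "arm_command", "arguments": {
  "series": [
    [[-0.15,0.05,1],0,1],
    [[0,0,1.2],0,1],
    [[0,0,1],0,1],
    [[0,0,0.6],0,1],
    [[0,0,0.4],0,1],
    [[0,0,0.3],0,1],
    [[0,0,0.15],0,1],
    [[0,0,0],0,1],
    [[0,0,0],0,1]
  ]
}}

```text
time_s: 6.53
ee_pos: [0.5774, 0.0613, 0.1433]
eef_rot: [2.214, 2.228, 0.001]
ft_force: [-0.1, -0.3, -2.1]
gripper_width: 0.0241
gripper_force: 20.0
```

Request:
{"name": "arm_command", "arguments": {
  "series": [
    [[0,0,0.1],0,1],
    [[0,0,0.1],0,1],
    [[0,0,0],0,1],
    [[0,0,0],0,1]
  ]
}}

```text
time_s: 6.87
ee_pos: [0.5771, 0.0613, 0.1411]
eef_rot: [2.214, 2.228, 0.0]
ft_force: [-0.5, 0.1, -2.3]
gripper_width: 0.0242
gripper_force: 20.0
```

Request:
{"name": "arm_command", "arguments": {
  "series": [
    [[0,0,0.1],0,1],
    [[0,0,0],0,1],
    [[0,0,0],0,1]
  ]
}}

```text
time_s: 7.12
ee_pos: [0.5774, 0.0613, 0.1407]
eef_rot: [2.214, 2.228, 0.001]
ft_force: [-0.6, -0.4, 1.7]
gripper_width: 0.0236
gripper_force: 20.0
```

Request:
{"name": "arm_command", "arguments": {
  "series": [
    [[0,0,0],0,0.6],
    [[0,0,0],0,0.4],
    [[0,0,0],0,0.2],
    [[0,0,0],0,0],
    [[0,0,-2],0,0],
    [[0,0,-3],0,0],
    [[0,0,-3],0,0],
    [[0,0,-3],0,0],
    [[-1.5,-0.5,0],0,0],
    [[-3,-1.5,0],0,0]
  ]
}}

```text
time_s: 7.95
ee_pos: [0.5601, 0.0177, 0.2532]
eef_rot: [2.206, 2.229, 0.009]
ft_force: [-0.5, -0.7, -0.9]
gripper_width: 0.0875
gripper_force: 0.0
```

Request:
{"name": "arm_command", "arguments": {
  "series": [
    [[-3.5,-1.5,0],0,0],
    [[-3.5,-1.5,0],0,0],
    [[-3.5,-1.5,0],0,0],
    [[-3.5,-1.5,0],0,0],
    [[-3.5,-1.5,0],0,0],
    [[-3.5,-1.5,0],0,0],
    [[-3.5,-1.5,0],0,0],
    [[-2.8,-2,0],0,0],
    [[-1.1,-1.1,0],0,0],
    [[0,0,0],0,0]
  ]
}}

```text
time_s: 8.78
ee_pos: [0.421, -0.2713, 0.2498]
eef_rot: [-2.22, -2.223, 0.002]
ft_force: [-0.7, -0.9, -0.3]
gripper_width: 0.0944
gripper_force: 0.0
```

Run:
```python
from h import *
print(r.sense()['ee_pos'])
s,w=snap('scene','s2.png'); s2,w2=snap('side')
for n,W in(('sc',w),('sd',w2)):
  print(n,'yel',tops(W,.155,.18,(.577,.061)),tops(W,.128,.18,(.577,.061)),'large',tops(W,.13,.145,(.416,-.282),.035))
print('wrist',tops(snap('wrist','w3.png')[1],.13,.145,(.416,-.282),.035))
```

```text
[ 0.42104545 -0.27125226  0.24981267]
sc yel [5.74e-01 6.19e-02 6.10e-03 1.80e+01] [5.732e-01 6.280e-02 1.310e-02 7.900e+01] large [ 4.158e-01 -2.814e-01  2.030e-02  1.770e+02]
sd yel None None large [ 4.155e-01 -2.838e-01  2.150e-02  1.420e+02]
wrist [ 4.185e-01 -2.811e-01  1.990e-02  1.368e+03]
```

View pics/s2.png

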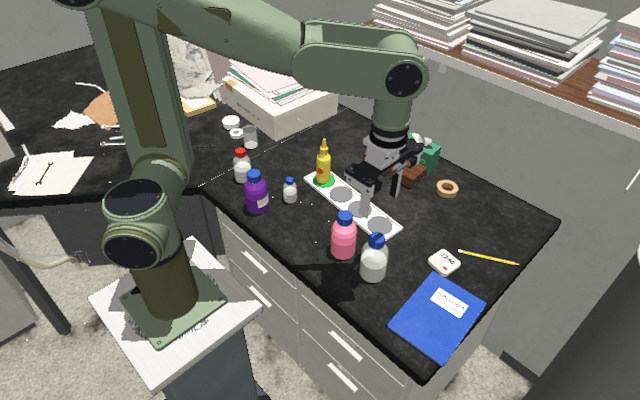

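Yellow stands upright on the green pad at (323,165), and the large bottle is unmoved at (374,258).

Request:
{"name": "arm_command", "arguments": {
  "series": [
    [[-1.1,-0.25,1],0,0],
    [[0,0,2.5],0,0],
    [[0,0,2.5],0,0],
    [[0,0,2.5],0,0],
    [[0,0,2],0,0],
    [[0,0,1.3],0,0],
    [[0,0,0],0,0.4],
    [[0,0,0],0,0.7],
    [[0,0,0],0,1],
    [[0,0,0],0,1]
  ],
  "grip_force": 25
}}

```text
time_s: 9.77
ee_pos: [0.4217, -0.2803, 0.1333]
eef_rot: [2.212, 2.227, 0.0]
ft_force: [-0.6, 0.5, 0.1]
gripper_width: 0.0705
gripper_force: 0.0
```

Request:
{"name": "arm_command", "arguments": {
  "series": [
    [[0,0,0],0,1],
    [[0,0,0],0,1],
    [[0,0,0],0,1],
    [[0,0,0],0,1],
    [[0,0,0],0,1]
  ]
}}

```text
time_s: 10.18
ee_pos: [0.4199, -0.2797, 0.1324]
eef_rot: [-2.214, -2.228, 0.002]
ft_force: [-2.4, 1.2, 4.2]
gripper_width: 0.0392
gripper_force: 23.3
```

Request:
{"name": "arm_command", "arguments": {
  "series": [
    [[0,0,-0.3],0,1],
    [[0,0,-0.8],0,1],
    [[0,0,-1.3],0,1],
    [[0,0,-1.5],0,1],
    [[0,0,-1.5],0,1],
    [[0,0,-1],0,1],
    [[0,0.5,-0.3],0,1],
    [[0,1.2,0],0,1],
    [[0,1.5,0],0,1],
    [[0,1.5,0],0,1]
  ]
}}

```text
time_s: 11.02
ee_pos: [0.4684, -0.2788, 0.1978]
eef_rot: [-2.214, -2.227, -0.001]
ft_force: [0.1, -0.4, -4.8]
gripper_width: 0.0387
gripper_force: 24.9
```

Request:
{"name": "arm_command", "arguments": {
  "series": [
    [[0,1.5,0],0,1],
    [[0,1.5,0],0,1],
    [[0,1.5,0],0,1],
    [[0.5,1.5,0],0,1],
    [[1,1.5,0],0,1],
    [[1.5,1.2,0],0,1],
    [[1.5,1,0],0,1],
    [[1.5,0.6,0],0,1],
    [[1.5,0,0],0,1],
    [[1.5,0,0],0,1]
  ]
}}

```text
time_s: 11.85
ee_pos: [0.57, -0.1871, 0.1972]
eef_rot: [-2.212, -2.227, 0.001]
ft_force: [0.6, -0.0, -4.4]
gripper_width: 0.0384
gripper_force: 24.8
```

Request:
{"name": "arm_command", "arguments": {
  "series": [
    [[1.5,0,0],0,1],
    [[1.5,0,0],0,1],
    [[1.5,0,0],0,1],
    [[1.5,0,0],0,1],
    [[1.5,0,0],0,1],
    [[1.5,0,0],0,1],
    [[1.5,0,0],0,1],
    [[1.5,0,0],0,1],
    [[1,0,0],0,1],
    [[0,0,0],0,1]
  ]
}}

```text
time_s: 12.68
ee_pos: [0.5691, -0.0561, 0.199]
eef_rot: [-2.211, -2.23, -0.001]
ft_force: [0.1, 0.3, -4.4]
gripper_width: 0.0386
gripper_force: 24.7
```

Request:
{"name": "arm_command", "arguments": {
  "series": [
    [[1,0.2,0],0,1],
    [[1.3,0.1,0],0,1],
    [[1,0,0],0,1],
    [[0.3,0,0.5],0,1],
    [[0,0,1.2],0,1],
    [[0,0,1.3],0,1],
    [[0,0,1],0,1],
    [[0,0,0.6],0,1],
    [[0,0,0.3],0,1],
    [[0,0,0],0,1]
  ]
}}

```text
time_s: 13.52
ee_pos: [0.5713, -0.0229, 0.1486]
eef_rot: [-2.214, -2.226, 0.002]
ft_force: [-0.7, 0.1, -4.3]
gripper_width: 0.0384
gripper_force: 24.6
```

Request:
{"name": "arm_command", "arguments": {
  "series": [
    [[0,0,0.1],0,1],
    [[0,0,0.1],0,1],
    [[0,0,0.1],0,1],
    [[0,0,0],0,1]
  ]
}}

```text
time_s: 13.85
ee_pos: [0.5723, -0.0228, 0.1473]
eef_rot: [2.214, 2.228, 0.001]
ft_force: [0.2, 1.1, -4.5]
gripper_width: 0.0386
gripper_force: 24.6
```

Request:
{"name": "arm_command", "arguments": {
  "series": [
    [[0.2,0,0.1],0,1],
    [[0,0,0.1],0,1],
    [[0,0,0.1],0,1],
    [[0,0,0],0,1],
    [[0,0,0],0,1]
  ]
}}

```text
time_s: 14.27
ee_pos: [0.5724, -0.0208, 0.1447]
eef_rot: [2.214, 2.228, 0.001]
ft_force: [-0.6, -0.3, 0.4]
gripper_width: 0.0387
gripper_force: 24.8
```

Request:
{"name": "arm_command", "arguments": {
  "series": [
    [[0,0,0],0,0.6],
    [[0,0,0],0,0.4],
    [[0,0,0],0,0.2],
    [[0,0,0],0,0],
    [[0,0,-2],0,0],
    [[0,0,-3],0,0],
    [[0,0,-3.5],0,0],
    [[0,0,-3],0,0],
    [[1.5,-1,-0.5],0,0],
    [[3,-2,0],0,0]
  ]
}}

```text
time_s: 15.1
ee_pos: [0.5453, 0.0219, 0.268]
eef_rot: [2.214, 2.218, 0.008]
ft_force: [0.8, 0.6, 0.1]
gripper_width: 0.0928
gripper_force: 0.0
```

Request:
{"name": "arm_command", "arguments": {
  "series": [
    [[3.2,-2,0],0,0],
    [[3.2,-2,0],0,0],
    [[3.2,-2,0],0,0],
    [[3.2,-2,0],0,0],
    [[3.2,-2,0],0,0],
    [[3.2,-2,0],0,0],
    [[2,-1,0],0,0],
    [[1,-0.6,0],0,0],
    [[0,0,0],0,0],
    [[0,0,0],0,0]
  ]
}}

```text
time_s: 15.93
ee_pos: [0.4047, 0.245, 0.264]
eef_rot: [2.213, 2.229, -0.0]
ft_force: [0.4, 0.6, -0.1]
gripper_width: 0.0936
gripper_force: 0.0
```

Run:
```python
from h import *
print(r.sense()['ee_pos'])
s,w=snap('side','d2.png'); 
print('side yel',tops(w,.155,.18,(.577,.061)),'large',tops(w,.143,.16,(.571,-.023),.035))
w=snap('scene')[1]
print('scene yel',tops(w,.155,.18,(.577,.061)),'large',tops(w,.143,.16,(.571,-.023),.035))
print('wrist',tops(snap('wrist','w4.png')[1],.106,.12,(.405,.255),.035))
```

```text
[0.40469945 0.2450414  0.26401236]
side yel [5.762e-01 6.030e-02 7.700e-03 1.800e+01] large [ 5.719e-01 -2.510e-02  2.120e-02  8.800e+01]
scene yel [5.737e-01 5.940e-02 5.100e-03 1.800e+01] large [ 5.706e-01 -2.210e-02  2.190e-02  9.500e+01]
wrist [4.069e-01 2.586e-01 1.620e-02 7.480e+02]
```

View pics/d2.png

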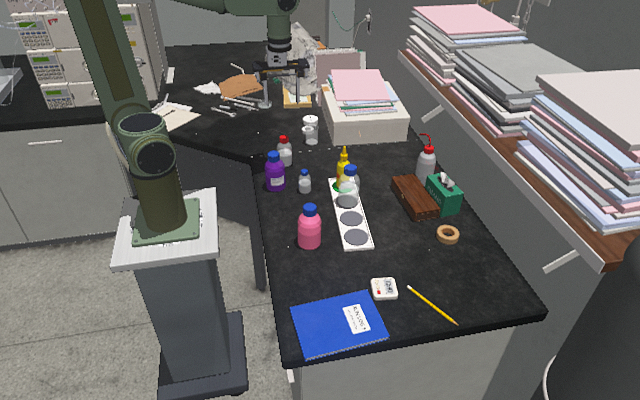

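The side view shows yellow and large standing on the first two pads, at (343,165) and (349,180). The medium bottle is still at (285,150).

Request:
{"name": "arm_command", "arguments": {
  "series": [
    [[1.15,0.15,2],0,0],
    [[0,0,3],0,0],
    [[0,0,3],0,0],
    [[0,0,3],0,0],
    [[0,0,2.4],0,0],
    [[0,0,1.8],0,0],
    [[0,0,0],0,0.4],
    [[0,0,0],0,0.7],
    [[0,0,0],0,1],
    [[0,0,0],0,1]
  ]
}}

```text
time_s: 16.92
ee_pos: [0.4076, 0.257, 0.1138]
eef_rot: [2.214, 2.226, 0.005]
ft_force: [0.7, 1.0, -0.4]
gripper_width: 0.0708
gripper_force: 0.0
```

Request:
{"name": "arm_command", "arguments": {
  "series": [
    [[0,0,0],0,1],
    [[0,0,0],0,1],
    [[0,0,0],0,1],
    [[0,0,0],0,1],
    [[0,0,0],0,1]
  ]
}}

```text
time_s: 17.33
ee_pos: [0.4059, 0.2569, 0.1122]
eef_rot: [2.214, 2.228, 0.001]
ft_force: [-0.5, -0.1, -0.6]
gripper_width: 0.0374
gripper_force: 0.0
```

Request:
{"name": "arm_command", "arguments": {
  "series": [
    [[0,0,0],0,1],
    [[0,0,0],0,1],
    [[0,0,0],0,1],
    [[0,0,0],0,1]
  ]
}}

```text
time_s: 17.67
ee_pos: [0.4059, 0.2568, 0.1121]
eef_rot: [-2.215, -2.228, -0.0]
ft_force: [0.6, -0.4, 1.2]
gripper_width: 0.0316
gripper_force: 24.5
```

Request:
{"name": "arm_command", "arguments": {
  "series": [
    [[0,0,-0.5],0,1],
    [[0,0,-1.2],0,1],
    [[0,0,-2],0,1],
    [[0,0,-2],0,1],
    [[0,0,-2],0,1],
    [[0,0,-2],0,1],
    [[0,0,-2],0,1],
    [[-0.5,0.5,-1.3],0,1],
    [[-1.2,1,0],0,1],
    [[-2,1,0],0,1]
  ]
}}

```text
time_s: 18.5
ee_pos: [0.4314, 0.2208, 0.243]
eef_rot: [2.211, 2.231, 0.004]
ft_force: [-0.4, -0.3, -3.4]
gripper_width: 0.0316
gripper_force: 24.6
```

Request:
{"name": "arm_command", "arguments": {
  "series": [
    [[-2,1,0],0,1],
    [[-2,1,0],0,1],
    [[-2,0.9,0],0,1],
    [[-2,0,0],0,1],
    [[-2,0,0],0,1],
    [[-2,0,0],0,1],
    [[-2,0,0],0,1],
    [[-2,0,0],0,1],
    [[-2,0,0],0,1],
    [[-2,0,0],0,1]
  ]
}}

```text
time_s: 19.33
ee_pos: [0.4604, 0.0192, 0.2413]
eef_rot: [-2.214, -2.227, 0.002]
ft_force: [-0.0, 0.4, -2.5]
gripper_width: 0.0317
gripper_force: 24.7
```

Request:
{"name": "arm_command", "arguments": {
  "series": [
    [[-2,0,0],0,1],
    [[-2,0,0],0,1],
    [[-2,0,0],0,1],
    [[-2,0,0],0,1],
    [[-2,0,0],0,1],
    [[-1.5,0.5,0],0,1],
    [[-0.7,1,0],0,1],
    [[-0.3,1.5,0],0,1],
    [[0,1.5,0],0,1],
    [[0,1.5,0],0,1]
  ]
}}

```text
time_s: 20.17
ee_pos: [0.5219, -0.1048, 0.2412]
eef_rot: [-2.215, -2.226, 0.001]
ft_force: [-0.6, 0.1, -2.8]
gripper_width: 0.0316
gripper_force: 24.8
```

Request:
{"name": "arm_command", "arguments": {
  "series": [
    [[-0.1,1.5,0],0,1],
    [[-0.1,1.5,0],0,1],
    [[0,0.9,1],0,1],
    [[0,0.3,2],0,1],
    [[0,0,2],0,1],
    [[0,0,2],0,1],
    [[0,0,2],0,1],
    [[0,0,1.3],0,1],
    [[0,0,0.6],0,1],
    [[0,0,0],0,1]
  ]
}}

```text
time_s: 21.0
ee_pos: [0.5621, -0.1056, 0.1304]
eef_rot: [-2.211, -2.225, 0.004]
ft_force: [-0.7, -0.0, -2.3]
gripper_width: 0.0317
gripper_force: 24.8
```

Request:
{"name": "arm_command", "arguments": {
  "series": [
    [[0,0,0.1],0,1],
    [[0,0,0.1],0,1],
    [[0,0,0.1],0,1],
    [[0,0,0],0,1]
  ]
}}

```text
time_s: 21.33
ee_pos: [0.5646, -0.1065, 0.1309]
eef_rot: [2.214, 2.227, 0.001]
ft_force: [0.5, -0.4, -3.5]
gripper_width: 0.0318
gripper_force: 24.8
```

Request:
{"name": "arm_command", "arguments": {
  "series": [
    [[0,0,0.2],0,1],
    [[0,0,0.2],0,1],
    [[0,0,0.1],0,1],
    [[0,0,0.1],0,1],
    [[0,0,0],0,1],
    [[0,0,0],0,1]
  ]
}}

```text
time_s: 21.83
ee_pos: [0.564, -0.1063, 0.1239]
eef_rot: [-2.215, -2.228, 0.0]
ft_force: [-0.3, 0.3, -2.8]
gripper_width: 0.0319
gripper_force: 24.8
```

Request:
{"name": "arm_command", "arguments": {
  "series": [
    [[0,0,0.1],0,1],
    [[0,0,0],0,1],
    [[0,0,0],0,1]
  ]
}}

```text
time_s: 22.08
ee_pos: [0.5643, -0.1064, 0.1236]
eef_rot: [2.214, 2.228, 0.0]
ft_force: [-1.2, 1.0, 1.5]
gripper_width: 0.0314
gripper_force: 24.9
```

Request:
{"name": "arm_command", "arguments": {
  "series": [
    [[0,0,0],0,0.6],
    [[0,0,0],0,0.4],
    [[0,0,0],0,0.2],
    [[0,0,0],0,0],
    [[0,0,-2],0,0],
    [[0,0,-3],0,0],
    [[0,0,-3.5],0,0],
    [[0,0,-3],0,0],
    [[1,-2,0],0,0],
    [[2,-3,0],0,0]
  ]
}}

```text
time_s: 22.92
ee_pos: [0.517, -0.0786, 0.2412]
eef_rot: [2.211, 2.221, 0.005]
ft_force: [-0.2, 0.9, 0.2]
gripper_width: 0.0926
gripper_force: 0.0
```

Request:
{"name": "arm_command", "arguments": {
  "series": [
    [[2,-3,0],0,0],
    [[3,-2,0],0,0],
    [[3,-1,0],0,0],
    [[3,-0.7,0],0,0],
    [[2,0,0],0,0],
    [[1,0,0],0,0],
    [[0,0,0],0,0],
    [[0,0,0],0,0]
  ]
}}

```text
time_s: 23.58
ee_pos: [0.4463, 0.0627, 0.238]
eef_rot: [2.213, 2.229, -0.001]
ft_force: [1.0, 0.7, -0.3]
gripper_width: 0.0943
gripper_force: 0.0
```

Run:
```python
from h import *
print(r.sense()['ee_pos'])
print('side med',tops(snap('side')[1],.119,.135,(.563,-.107),.03))
print('scene med',tops(snap('scene')[1],.119,.135,(.563,-.107),.03))
print('wrist',tops(snap('wrist','w5.png')[1],.079,.09,(.445,.073),.03))
```

```text
[0.44629918 0.06274414 0.237996  ]
side med [ 5.621e-01 -1.053e-01  1.810e-02  6.400e+01]
scene med [ 5.616e-01 -1.047e-01  1.700e-02  6.500e+01]
wrist [4.475e-01 7.620e-02 1.220e-02 4.200e+02]
```

Request:
{"name": "arm_command", "arguments": {
  "series": [
    [[1.15,0.1,2],0,0.4],
    [[0,0,3],0,0.4],
    [[0,0,3],0,0.4],
    [[0,0,3],0,0.4],
    [[0,0,2.4],0,0.4],
    [[0,0,1.8],0,0.4],
    [[0,0,0],0,0.4],
    [[0,0,0],0,0.7],
    [[0,0,0],0,1],
    [[0,0,0],0,1]
  ],
  "grip_force": 15
}}

```text
time_s: 24.57
ee_pos: [0.4487, 0.0741, 0.0876]
eef_rot: [2.214, 2.226, 0.004]
ft_force: [-0.1, -0.5, -0.3]
gripper_width: 0.0399
gripper_force: 0.0
```

Request:
{"name": "arm_command", "arguments": {
  "series": [
    [[0,0,0],0,1],
    [[0,0,0],0,1],
    [[0,0,0],0,1],
    [[0,0,0],0,1],
    [[0,0,0],0,1],
    [[0,0,0],0,1]
  ]
}}

```text
time_s: 25.07
ee_pos: [0.4477, 0.0745, 0.087]
eef_rot: [2.213, 2.227, 0.002]
ft_force: [-1.6, -0.2, 5.5]
gripper_width: 0.0237
gripper_force: 14.6
```

Request:
{"name": "arm_command", "arguments": {
  "series": [
    [[0,0,-0.5],0,1],
    [[0,0,-1.5],0,1],
    [[0,0,-2.2],0,1],
    [[0,0,-2.2],0,1],
    [[0,0,-2.2],0,1],
    [[0,0,-2.2],0,1],
    [[0,0,-2.2],0,1],
    [[0,0,-2],0,1],
    [[-0.6,0.3,0],0,1],
    [[-1.2,0.5,0],0,1]
  ]
}}

```text
time_s: 25.9
ee_pos: [0.4556, 0.0569, 0.2367]
eef_rot: [2.211, 2.229, 0.003]
ft_force: [0.1, -0.8, -1.5]
gripper_width: 0.0243
gripper_force: 14.5
```

Request:
{"name": "arm_command", "arguments": {
  "series": [
    [[-2,0.8,0],0,1],
    [[-2,0.8,0],0,1],
    [[-2,0.8,0],0,1],
    [[-2,0.8,0],0,1],
    [[-2,0.8,0],0,1],
    [[-2,0.8,0],0,1],
    [[-2,0.8,0],0,1],
    [[-2,0.8,0],0,1],
    [[-2,0.8,0],0,1],
    [[-2,0.8,0],0,1]
  ]
}}

```text
time_s: 26.73
ee_pos: [0.5356, -0.1441, 0.2337]
eef_rot: [-2.213, -2.226, 0.002]
ft_force: [0.1, 0.3, -1.1]
gripper_width: 0.0239
gripper_force: 14.5
```

Request:
{"name": "arm_command", "arguments": {
  "series": [
    [[-2,0.8,0],0,1],
    [[-1.7,0.8,0],0,1],
    [[-0.8,0.5,0],0,1],
    [[-0.3,0.1,0],0,1],
    [[0,0,0],0,1],
    [[0,0,0],0,1]
  ]
}}

```text
time_s: 27.23
ee_pos: [0.558, -0.19, 0.2351]
eef_rot: [-2.213, -2.227, 0.0]
ft_force: [0.5, -0.1, -1.6]
gripper_width: 0.024
gripper_force: 14.5
```

Request:
{"name": "arm_command", "arguments": {
  "series": [
    [[-0.15,0,1],0,1],
    [[0,0,2],0,1],
    [[0,0,2.3],0,1],
    [[0,0,2.3],0,1],
    [[0,0,2.3],0,1],
    [[0,0,2],0,1],
    [[0,0,1],0,1],
    [[0,0,0.2],0,1],
    [[0,0,0],0,1],
    [[0,0,0],0,1]
  ]
}}

```text
time_s: 28.07
ee_pos: [0.5594, -0.1925, 0.1062]
eef_rot: [2.213, 2.227, 0.001]
ft_force: [-0.6, -0.5, -1.0]
gripper_width: 0.024
gripper_force: 14.5
```

Request:
{"name": "arm_command", "arguments": {
  "series": [
    [[0,0,0.1],0,1],
    [[0,0,0.1],0,1],
    [[0,0,0.1],0,1],
    [[0,0,0],0,1],
    [[0,0,0],0,1]
  ]
}}

```text
time_s: 28.48
ee_pos: [0.5587, -0.1924, 0.1022]
eef_rot: [2.214, 2.228, 0.0]
ft_force: [0.4, -0.3, -1.1]
gripper_width: 0.024
gripper_force: 14.5
```

Request:
{"name": "arm_command", "arguments": {
  "series": [
    [[0,0,0.1],0,1],
    [[0,0,0.1],0,1],
    [[0,0,0],0,1],
    [[0,0,0],0,1]
  ]
}}

```text
time_s: 28.82
ee_pos: [0.5584, -0.1923, 0.0997]
eef_rot: [-2.214, -2.228, 0.0]
ft_force: [0.3, 0.4, -2.2]
gripper_width: 0.0239
gripper_force: 14.5
```

Request:
{"name": "arm_command", "arguments": {
  "series": [
    [[0,0,0.1],0,1],
    [[0,0,0],0,1],
    [[0,0,0],0,1]
  ]
}}

```text
time_s: 29.07
ee_pos: [0.5585, -0.1923, 0.0988]
eef_rot: [-2.215, -2.228, 0.0]
ft_force: [0.3, 0.2, -1.6]
gripper_width: 0.024
gripper_force: 14.5
```

Request:
{"name": "arm_command", "arguments": {
  "series": [
    [[0,0,0.1],0,1],
    [[0,0,0],0,1],
    [[0,0,0],0,1]
  ]
}}

```text
time_s: 29.32
ee_pos: [0.5588, -0.1926, 0.0986]
eef_rot: [2.214, 2.228, -0.0]
ft_force: [-0.6, -0.1, 3.3]
gripper_width: 0.0238
gripper_force: 14.8
```

Contact has been made, so I release, rise and look from above the middle of the row.

Request:
{"name": "arm_command", "arguments": {
  "series": [
    [[0,0,0],0,0.6],
    [[0,0,0],0,0.4],
    [[0,0,0],0,0.2],
    [[0,0,0],0,0],
    [[0,0,-2],0,0],
    [[0,0,-3],0,0],
    [[0,0,-3.5],0,0],
    [[0,0,-3.5],0,0],
    [[0,0,-3.5],0,0],
    [[0,0,-3],0,0]
  ]
}}

```text
time_s: 30.15
ee_pos: [0.5589, -0.1924, 0.2855]
eef_rot: [2.213, 2.227, 0.001]
ft_force: [1.8, 0.2, -0.6]
gripper_width: 0.0874
gripper_force: 0.0
```

Request:
{"name": "arm_command", "arguments": {
  "series": [
    [[0,-2,-1],0,0],
    [[0,-3,0],0,0],
    [[0,-3,0],0,0],
    [[0,-3,0],0,0],
    [[0,-2,0],0,0],
    [[0,0,0],0,0],
    [[0,0,0],0,0]
  ]
}}

```text
time_s: 30.73
ee_pos: [0.4284, -0.1932, 0.2932]
eef_rot: [2.215, 2.226, 0.001]
ft_force: [-0.0, 0.0, -0.1]
gripper_width: 0.0942
gripper_force: 0.0
```

Run:
```python
from h import *
W=[snap(n,n+'_f.png')[1] for n in('scene','side','wrist')]
for n,c,lo in(('yel',(.577,.061),.155),('large',(.571,-.023),.141),('med',(.564,-.106),.118),('small',(.558,-.192),.09)):
  print(n,[tops(w,lo,lo+.025,c,.04) for w in W])
for n,c,lo in (('pink',(.414,-.177),.131),('beaker',(.53,.383),.06)): print(n,[tops(w,lo,lo+.02,c,.06) for w in W[:2]])
```

```text
yel [None, array([5.745e-01, 6.100e-02, 4.400e-03, 1.600e+01]), None]
large [array([ 5.767e-01, -3.800e-02,  1.230e-02,  1.900e+01]), array([ 5.724e-01, -2.270e-02,  2.320e-02,  9.400e+01]), array([ 5.752e-01, -2.370e-02,  1.990e-02,  1.384e+03])]
med [array([ 5.618e-01, -1.060e-01,  1.690e-02,  7.500e+01]), array([ 5.637e-01, -1.076e-01,  1.630e-02,  6.900e+01]), array([ 5.650e-01, -1.049e-01,  1.650e-02,  8.170e+02])]
small [array([ 5.566e-01, -1.904e-01,  1.340e-02,  5.200e+01]), array([ 5.560e-01, -1.931e-01,  1.330e-02,  4.700e+01]), array([ 5.581e-01, -1.909e-01,  1.230e-02,  3.420e+02])]
pink [array([ 4.151e-01, -1.739e-01,  2.140e-02,  1.480e+02]), array([ 4.145e-01, -1.764e-01,  2.170e-02,  1.190e+02])]
beaker [array([5.310e-01, 3.835e-01, 2.910e-02, 7.000e+01]), array([5.298e-01, 3.704e-01, 2.070e-02, 2.100e+01])]
```

View pics/wrist_f.png

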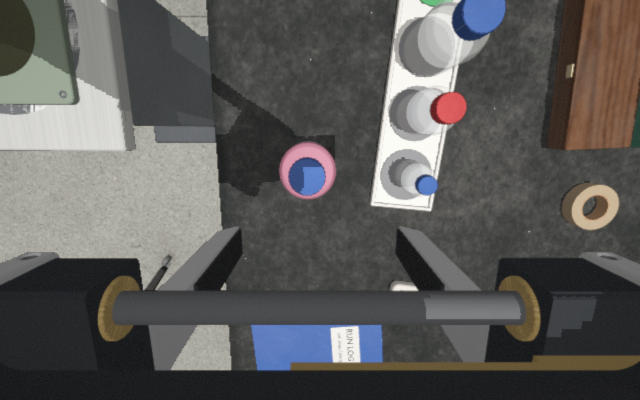

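View pics/scene_f.png

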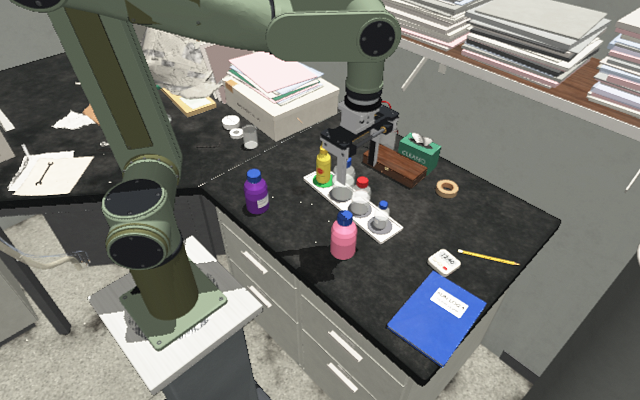

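Three bottles stand clear, at (475,20), (440,110) and (420,180) in the wrist view. In the scene view all four are in order on the pads, with yellow on green. I'll check the centring against the first wrist picture, using a ray onto the pad plane.

Run:
```python
from h import *
s=r.snapshot('wrist');K=np.array(s['intrinsics']);Rm=rot(s['orientation'])
im=cv2.imread('pics/w1.png').astype(int);p=np.array([.4225771,-.01963292,.38375926])
for u,v in((461,52),(446,130),(433,201)):
  m=(abs(im-im[v,u]).max(2)<22).astype(np.uint8);_,l,st,_=cv2.connectedComponentsWithStats(m,connectivity=4)
  c=max(cv2.findContours((l==l[v,u]).astype(np.uint8),0,2)[0],key=cv2.contourArea)
  e=cv2.fitEllipse(cv2.convexHull(c))
  d=Rm@np.linalg.solve(K,[*e[0],1]);print(np.round(e[0]+e[1],1),(p+d*(.0115-p[2])/d[2]).round(4))
```

```text
[460.2  51.6  63.4  72.3] [0.579  0.0644 0.0115]
[445.4 130.   60.6  66.5] [ 0.5711 -0.02    0.0115]
[432.5 200.3  56.4  60.9] [ 0.5637 -0.1042  0.0115]
```

```bash
python3 -c "
from h import *
print(r.finish_job())"
```

```text
the job is handed in; nothing more can be done
None
```

The job is handed in at about 31 s: yellow (on green), large, medium and small stand upright and released on their pads, each within about 5 mm of centre, and the beaker, timer and look-alikes were left alone.

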